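# Level the barbecue's sprung side shelf with a pressed spirit level

## Robot

A 7-joint arm with a two-finger parallel gripper is mounted at the origin on the work surface. World frame = base frame: x ahead of the robot, y to its left, z up, the work surface at z = 0. Lengths are in m, angles in degrees, forces in N, time in s.
With the tool pointing down it reaches from about 0.35 to 0.9 m from the base axis. Payload 7.2 kg.
Tool frame: the origin (TCP) lies at the very end of the fingers, on their centre line; the grasp point (between the pads) lies r.pinch_z behind it (r.pinch_z is the distance from the TCP to the grasp point, in m); z points along the fingers, y is the direction in which the jaws open and shut (so a half turn about z gives the same grasp; the last joint's range is limited). The gripper opens to 88 mm and grips with 3 to 60 N. Pads are 20 mm wide; open, the fingers measure 115 mm over their backs; the gripper's body (75 mm by 178 mm) begins 61 mm behind the grasp point.
Start: joints at [-81.2, 23.554, -0.728, 91.456, 0.321, 64.991, -4.71], TCP at [0.138, 0.61, 0.223] pointing down, gripper open.
Joint ranges: [-169.25, 169.25], [-16.82, 113.86], [-84.01, 82.57], [7.8, 145.47], [-59.2, 239.2], [7.22, 106.19], [-163.78, 163.78]. Speed limits (degrees/s): [136.94, 136.94, 172.46, 172.46, 180, 180, 180].

## Interface

Orientations are given as [roll, pitch, yaw] about the fixed x, y, z axes, in that order (R = Rz(yaw) Ry(pitch) Rx(roll)).
In Python, from cell import r gives the robot as it stands. The module is installed in compiled form; this text tells all that it offers. Calls block until the motion is done:
- r.goto(position, orientation): joint-space move of the TCP to a pose.
- r.move_linear(position, frame=None, feed=0.15, f_stop=None): straight line of the TCP; frame=None keeps the orientation; feed is the mean speed in m/s. With f_stop (N) it stops when the force on the tool has changed by that much, and returns True; else False.
- r.goto_joints(angles): joint-space move.
- r.move_gripper(opening): finger opening in m; the grip force is fixed at half the most; returns when the fingers have stopped.
- r.dwell(seconds).
- r.solve_ik(position, orientation): joint angles nearest the present ones, or None.
- r.get_state(): the state.
- r.get_image(name): name is "scene" or "side" or "wrist"; returns the picture (480x640x3 uint8, blue, green, red); there is no depth.
- r.calibration(name): a dict with "mtx" (3x3 intrinsics, pixels), "R" (3x3) and "t" (3): a world point X has camera coordinates R X + t; the wrist camera has in their place "tool_from_camera" (4x4, takes a point from camera to tool coordinates, whose origin is the TCP and whose axes are the flange's). Camera axes: x right, y down, z forward; pixel columns grow to the right and rows downward; lengths in m; the calibration is good to about 2 mm. A picture is of the moment at which its call begins: read the wrist's pose just before it. calibration takes no time and is no camera call.
A pose or a line that the arm cannot do raises r.MotionError and nothing moves.
- r.finish_job(): hands the job in, once; it reports no verdict.
Trained networks look in the newest picture that a camera, given by its name, has taken for a name from the list of things; names that differ only in an ending like _2 or _b are one class to them, and where a whole thing is asked for, a point or a joint stands for the part that bears it (a point fixed in the world has none). Each returns a list of dicts, best first, with "p" (0 to 1); they miss things now and then, are a little off and sometimes report something else, mostly with a low value. They report only what shows in the picture. A call takes as long as a camera call. They do not tell look-alikes from the thing itself.
- r.boxes_of(query, camera): "at" ([column, row] in pixels, amid what is visible of it).
The state is a dict: "time_s": time; "joint_positions": joint angles; "joint_velocities": joint speeds; "joint_torque": joint torques, N m; "ee_pos": TCP position; "eef_rot": TCP orientation; "ft_force": force on the tool from outside, world axes, zero at the start; "ft_torque": the same for the moment, N m; "finger_gap": finger opening in m.
Only numpy, scipy, OpenCV 4.12 (cv2) and the standard library are available. Lean on these libraries where they do the work, as an engineer would, in place of code of your own. Each camera call takes 0.05 s, during which the arm holds its last target.

## Task

Lay the spirit level flat on the hinged side shelf, lengthwise from front to back, and turn the black knob of the shelf's levelling foot until the bubble is centred between its marks when the level is pressed down so that the shelf stands on its foot on the paver. Finish while still pressing: keep the gripper pushing down on the level, the foot standing on the paver and the bubble centred. The level is delicate, so grip, set down and press it gently, and leave the other things on the ledge where they are.

Things in the scene. Friction and masses are not known exactly. Their poses are not given: they have to be found in the camera images.
- level: small spirit level: aluminium bar 150 x 24 x 28 mm (long, wide, tall), 0.14-0.22 kg; cracks above 80 N (both pads' grip summed, or push); flat on the ledge right of the shelf. Origin under its centre; x along it to the vial end, z up. On top a black rubber thumb pad (36 x 22 mm, top 33 mm up) at x = -45 mm and a clear vial (50 mm long, top 37 mm up) at x = +40 mm; the 35 mm of bar between them is plain
- pad (a point): centre of the top face of the level's rubber thumb pad, the place to press; axes as the level's
- vial (a point): top of the level's vial at its middle, between its two black marks; axes as the level's
- bubble (a joint): place of the bubble along the vial, m: 0 centred, positive towards the level's +x (vial) end. It runs to the higher end, 3.5 mm per degree of tilt (0.2 m per rad), 14 mm at most, and settles in about 1 s. The bubble is 16 mm long; the two black marks stand 10 mm either side of the middle, so within 2 mm it is between them
- shelf_top (a point): point on the top face of the hinged aluminium shelf plate (223 mm front to back, 240 wide, 8 thick), 119 mm behind the front edge, mid width. x to the hinge at the back (away from the robot), y left, z out of the face; tilts with the shelf. Hinge line along y, 115 mm behind this point, 4 mm below the face, 60 mm above the ledge; the steel bracket behind is 84 mm tall
- shelf (a joint): tilt of the shelf, rad: 0 is level, positive with the front edge (the robot's side) up. Springs hold the shelf up at its stop, 0.10; with the level lying on it, about 3 N down on the thumb pad brings it down until the foot stands on the paver. It springs up again when let go
- foot_grip (a point): grip point of the levelling foot's round black knob (42 mm across; gripping part from 8 to 34 mm above the shelf's face), on its axis 21 mm above the face. The knob sits near the shelf's front left: 85 mm in front of and 70 mm left of shelf_top, 200 mm from the hinge line. z along its axis, up; x, y turn with it
- foot (a joint): turn of the knob, rad, 0 to 6, growing clockwise seen from above. Clockwise screws the foot down out of the shelf, 3.18 mm per rad (20 mm a turn), which lifts the front edge of the pressed shelf. At the start it is too short by about 1.2 to 3 rad. Turns with 0.07 N m and stays where left
- foot_rod: the foot itself under the knob: a steel rod with a ball-shaped rubber end (24 mm across) below the shelf; hangs clear of the paver while the shelf is up. Origin on its axis in the middle of the shelf's thickness
- paver: fixed terracotta paver 90 x 90 x 30 mm set into the ledge below the foot, about 12 mm proud by an amount that differs a little each time. Origin under its centre, 30 mm below its top
- dish: white ceramic bowl-shaped dish, 150 mm across, 35 mm tall, on the ledge; bystander. Origin under its centre
- lighter_case: black plastic lighter case, 100 x 45 x 22 mm, lying on the ledge; bystander. Origin under its centre
- skewer_tin: flat aluminium skewer tin, 210 x 60 x 34 mm; bystander. Origin under its centre
- salt_jar: glass salt jar with steel cap, 52 mm across, 85 mm tall; bystander. Origin under its centre
- oil_bottle: green glass bottle, 60 mm across, 190 mm tall; bystander. Origin under its centre
- spatula: steel spatula, 280 mm long, lying on the ledge; bystander
- tongs: steel tongs lying on the ledge, about 275 mm long, 10 mm high; bystander
Not all that is in view belongs to the job. Leave any blue look-alike of the level alone.

How it is judged:
By the outcome, as a careful person would: the job done as asked, in the order asked, and still so for the second after the job is handed in, while the arm keeps its last pose, push and grip.
It also fails if it takes over 72 s, if anything falls off the work surface, if the arm or the gripper's body presses on something with over 40 N, if the wrist force passes 120 N, or if a joint passes its speed limit or range.

## Working session

There is one attempt and no reset: what is moved stays moved. The work goes in short steps, each a Python script; the robot and the scene stay as the last script left them, time stands still between calls to the robot, and variables do not carry over. Pictures are saved under pics/ and viewed, and the job is handed in when it is done.

```bash
ls; mkdir -p pics; python3 - <<'E'
from cell import r
import cv2
s=r.get_state();print({k:s[k] for k in ('time_s','ee_pos','eef_rot','ft_force','finger_gap')},r.pinch_z)
for n in ('scene','side','wrist'):
    cv2.imwrite(f'pics/{n}0.png',r.get_image(n)); c=r.calibration(n); print(n,{k:v.round(4).tolist() if hasattr(v,'round') else v for k,v in c.items()})
    for q in ('level','pad','vial','foot_grip','shelf_top','paver'):
        try: print(q,[(d['at'],round(d['p'],2)) for d in r.boxes_of(q,n)])
        except Exception as e: print(q,e)
E
```

```text
pics
{'time_s': 0.0, 'ee_pos': array([0.13742001, 0.60919718, 0.22182569]), 'eef_rot': array([-1.79909658e+02,  3.83137083e-03,  1.67291326e+02]), 'ft_force': array([-0.21288384,  0.58776745, -0.29706643]), 'finger_gap': 0.08782403217630343} 0.0187
scene {'mtx': [[455.4635, 0.0, 320.8568], [0.0, 455.4635, 238.544], [0.0, 0.0, 1.0]], 'R': [[-0.7616, 0.6477, 0.0195], [0.3514, 0.4381, -0.8274], [-0.5444, -0.6234, -0.5613]], 't': [0.3644, -0.0978, 1.5316]}
level [([280.8, 214.7], 0.87), ([324.9, 199.4], 0.56), ([326.8, 289.1], 0.53), ([369.4, 283.0], 0.33)]
pad [([326.6, 199.7], 0.62)]
vial [([327.2, 199.0], 0.83), ([279.5, 215.8], 0.67)]
foot_grip [([370.3, 281.1], 0.84)]
shelf_top [([325.3, 287.9], 0.92), ([208.2, 263.4], 0.68)]
paver [([372.1, 316.9], 0.81), ([281.1, 217.1], 0.25)]
side {'mtx': [[452.0545, 0.0, 319.5409], [0.0, 452.0545, 237.5417], [0.0, 0.0, 1.0]], 'R': [[-0.9822, -0.1877, -0.0066], [-0.1415, 0.7623, -0.6315], [0.1236, -0.6194, -0.7753]], 't': [0.4791, 0.118, 1.2196]}
level [([351.0, 192.5], 0.8), ([411.8, 204.5], 0.64)]
pad [([412.6, 199.9], 0.76), ([353.0, 191.1], 0.52)]
vial [([350.9, 192.0], 0.95), ([414.0, 202.8], 0.82)]
foot_grip [([285.0, 304.7], 0.91)]
shelf_top [([272.6, 282.4], 0.61)]
paver [([293.4, 332.8], 0.58), ([349.3, 189.4], 0.43)]
wrist {'mtx': [[356.6271, 0.0, 315.9341], [0.0, 356.6271, 244.0538], [0.0, 0.0, 1.0]], 'tool_from_camera': [[0.0006, -0.9695, -0.245, 0.0661], [1.0, 0.0006, 0.0, 0.0002], [0.0001, -0.245, 0.9695, -0.1613], [0.0, 0.0, 0.0, 1.0]]}
level []
pad []
vial []
foot_grip []
shelf_top []
paver []
```

View pics/scene0.png

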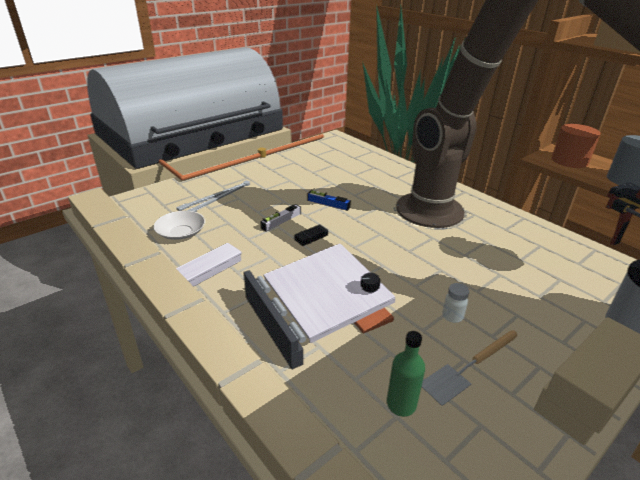

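View pics/side0.png

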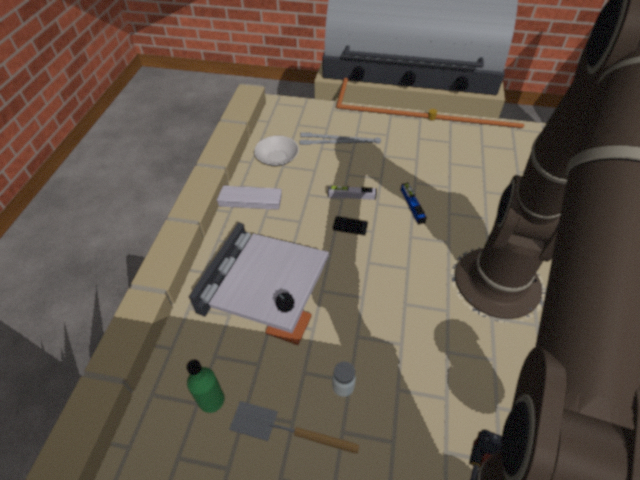

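```bash
python3 - <<'E'
import cv2
a=cv2.imread('pics/scene0.png')[150:260,230:380];b=cv2.imread('pics/side0.png')[140:250,300:450]
import numpy as np
cv2.imwrite('pics/crop0.png',cv2.resize(np.vstack([a,b]),None,fx=2.7,fy=2.7,interpolation=3))
E
```

```text
(no output)
```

View pics/crop0.png

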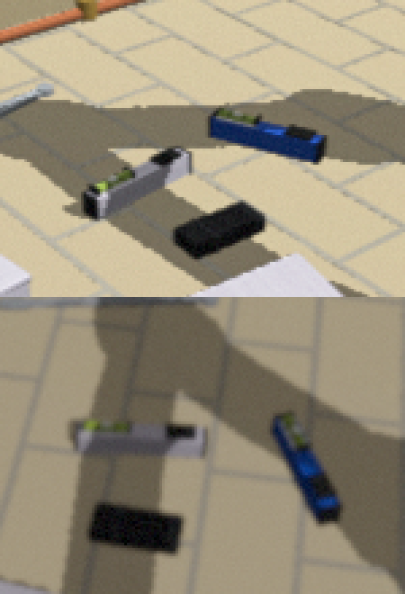

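The silver level's vial end points away from the robot (scene ~(271,217), pad ~(292,208); side vial ~(339,188), pad ~(367,190)). These could be mistaken for it: the blue look-alike at scene (328,200), the skewer tin at (210,262) and the lighter case at (312,235). I choose the silver one at (281,215). The knob is at scene (370,282).

```bash
cat > h.py <<'E'
from cell import r
import numpy as np, cv2
from scipy.spatial.transform import Rotation as Ro
def cam(name,st=None):
    c=r.calibration(name)
    if name!='wrist': return c['mtx'],np.array(c['R']),np.array(c['t'])
    T=np.array(c['tool_from_camera']); W=np.eye(4)
    W[:3,:3]=Ro.from_euler('xyz',st['eef_rot'],degrees=True).as_matrix(); W[:3,3]=st['ee_pos']
    M=np.linalg.inv(W@T); return c['mtx'],M[:3,:3],M[:3,3]
def onz(C,uv,z):
    K,R,t=C; d=R.T@np.linalg.inv(K)@np.array([uv[0],uv[1],1.]); o=-R.T@t
    return o+d*(z-o[2])/d[2]
def proj(C,X):
    K,R,t=C; p=(R@np.atleast_2d(X).T).T+t; q=(K@p.T).T; return q[:,:2]/q[:,2:]
def tri(Cs,uvs):
    A=[];b=[]
    for C,uv in zip(Cs,uvs):
        K,R,t=C; d=R.T@np.linalg.inv(K)@np.array([uv[0],uv[1],1.]); d/=np.linalg.norm(d); P=np.eye(3)-np.outer(d,d)
        A.append(P);b.append(P@(-R.T@t))
    return np.linalg.solve(sum(A),sum(b))
E
python3 - <<'E'
from h import *
S,D=cam('scene'),cam('side')
for n,a,b in [('vial',(270.7,216.7),(338.9,188.1)),('pad',(291.9,208.1),(367,189.6)),('knob',(370,281.5),(285,302)),('salt',(457,288),(344,370)),('level?',(280.8,214.7),(351,192.5))]:
    print(n,tri([S,D],[a,b]).round(4),onz(S,a,.035).round(4),onz(D,b,.035).round(4))
for n,a in [('bracket top L',(301,353)),('bracket top R',(245,274))]: print(n,onz(S,a,.084).round(3))
print(r.get_state()['time_s'])
a=cv2.imread('pics/scene0.png')[230:380,220:420];cv2.imwrite('pics/crop1.png',cv2.resize(a,None,fx=4,fy=4,interpolation=2))
a=cv2.imread('pics/side0.png')[210:350,180:350];cv2.imwrite('pics/crop2.png',cv2.resize(a,None,fx=4,fy=4,interpolation=2))
E
```

```text
vial [ 0.4733 -0.2442  0.0329] [ 0.4743 -0.2451  0.035 ] [ 0.4722 -0.2388  0.035 ]
pad [ 0.3862 -0.2529  0.0301] [ 0.3913 -0.2461  0.035 ] [ 0.386 -0.248  0.035]
knob [0.5261 0.2278 0.106 ] [0.4597 0.1695 0.035 ] [0.5405 0.1883 0.035 ]
salt [0.3651 0.3568 0.0848] [0.308  0.3253 0.035 ] [0.3664 0.3376 0.035 ]
level? [ 0.4349 -0.2425  0.0248] [ 0.4429 -0.2353  0.035 ] [ 0.4327 -0.2267  0.035 ]
bracket top L [0.768 0.278 0.084]
bracket top R [ 0.719 -0.001  0.084]
1.05
```

View pics/crop1.png

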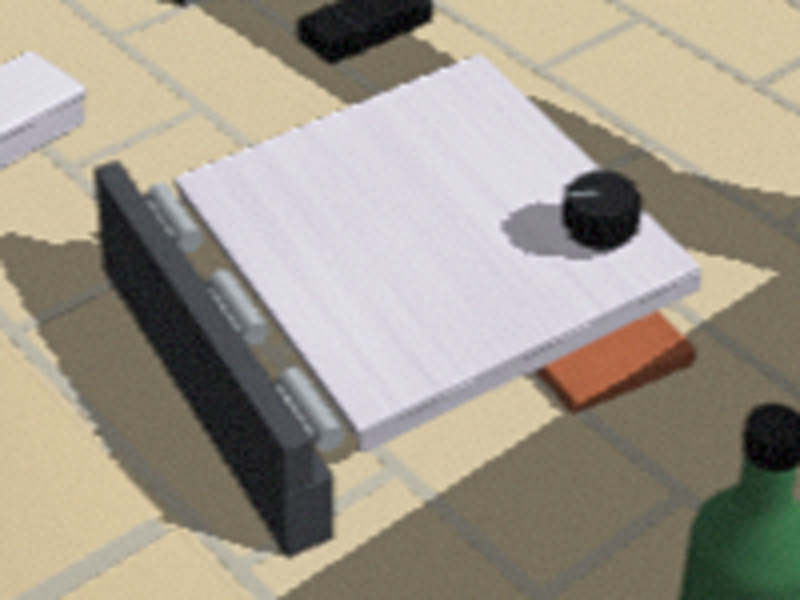

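View pics/crop2.png

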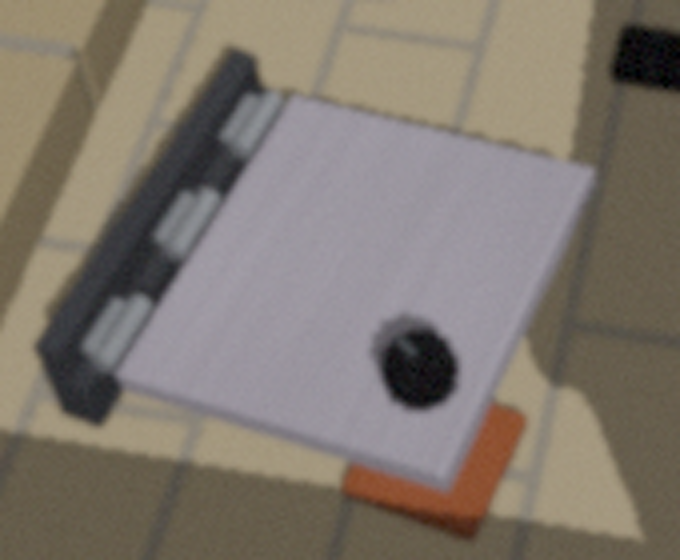

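```bash
cat >> h.py <<'E'
def shelfT(hx,hy,yaw,tilt,hz=.060):
    # x axis to hinge(back); tilt positive: front edge up
    Rz=Ro.from_euler('z',yaw).as_matrix(); Rt=Ro.from_euler('y',tilt).as_matrix()
    R=Rz@Rt; o=np.array([hx,hy,hz])-R@np.array([.115,0,-.004]); return R,o
E
python3 - <<'E'
from h import *
from scipy.optimize import least_squares
S,D=cam('scene'),cam('side')
L=np.array([[-.119,-.12,0],[.104,-.12,0],[.104,.12,0],[-.119,.12,0]])
ps=np.array([[341,244],[264.5,275],[310.5,339],[394.5,297.5]]);pd=np.array([[253,234],[328.5,253],[291.5,329.8],[210.5,305]])[[1,0,3,2]]
def f(p):
    R,o=shelfT(*p); X=L@R.T+o; return np.r_[proj(S,X)-ps,proj(D,X)-pd].ravel()
for t in (None,.1):
    if t is None: s=least_squares(f,[.74,.14,0.1,.1])
    else: s=least_squares(lambda p:f([*p,t]),[.74,.14,0.1])
    p=list(s.x)+([] if t is None else [t])
    print(np.round(p,4),s.fun.round(1).tolist()); R,o=shelfT(*p)
    print('top',o.round(4),'knob',(R@[-.085,.07,.021]+o).round(4), proj(S,R@[-.085,.07,.036]+o),proj(D,R@[-.085,.07,.036]+o))
E
```

```text
[ 0.705   0.1254 -0.1827  0.0795] [-0.4, 0.3, -0.7, -0.4, 0.3, -1.1, 2.0, -0.1, -0.1, -0.3, -0.1, -0.5, -1.7, -0.9, 0.3, 0.4]
top [0.5925 0.1462 0.0731] knob [0.5236 0.2301 0.1008] [[371.73632874 278.72371494]] [[285.09477687 300.21703332]]
[ 0.705   0.1263 -0.1878  0.1   ] [0.2, -0.8, -0.3, -0.3, 0.3, -0.8, 2.4, -1.0, -0.2, -0.9, -0.0, -0.2, -2.1, -0.8, -0.6, 0.0]
top [0.593  0.1475 0.0755] knob [0.525  0.2317 0.1048] [[371.81682476 277.98369935]] [[284.0937167  299.74147513]]
```

Shelf fit: residuals about 1–2 px. shelf_top is at (0.593, 0.147), shelf yaw is about −10.7°, and the knob is at (0.525, 0.231, 0.104), which agrees with triangulation. Next I'll look at the level from above.

```bash
python3 - <<'E'
from h import *
for y in (5,185): print(y,r.solve_ik([.43,-.249,.2],[180,0,y]))
for y in (-10.7,169.3):print(y,r.solve_ik([.6,.11,.12],[180,0,y]), r.solve_ik([.525,.231,.09],[180,0,y]))
y=5
r.goto([.43,-.249,.2],[180,0,y])
s=r.get_state();print(s['time_s'],s['ee_pos'],s['eef_rot'],s['ft_force'])
im=r.get_image('wrist');cv2.imwrite('pics/w1.png',im)
C=cam('wrist',s)
for q in ('level','pad','vial'):
    for d in r.boxes_of(q,'wrist'): print(q,d['at'],round(d['p'],2),onz(C,d['at'],{'level':.028,'pad':.033,'vial':.037}[q]).round(4))
E
```

```text
5 [-23.59651501  18.93465715  60.35804804 113.13172294 -19.26761706
  58.72325234 -39.34146322]
185 [ 35.24477658  13.09787891 -12.57423242 109.83462004   3.35664232
  57.41585506 116.17850803]
-10.7 [-45.21689268  33.79209612  43.58694413 101.83655091 -27.68808444
  55.61440194 -91.06372393] [ -57.6934042    31.90747243   40.04305257  108.26365452  -26.59096019
   49.43648312 -104.85853953]
169.3 [-30.22995355  28.93691339  21.09898403 100.84879902 -12.67346504
  52.55058657  75.51475727] [-39.40003536  27.39408033  14.31883513 107.07295919  -9.00751611
  46.61989073  58.88257897]
4.225 [ 0.43048491 -0.24832362  0.19992402] [-1.79992632e+02  5.93780257e-03  5.09676610e+00] [ 0.42644702 -0.15692182 -0.10239373]
level [276.0, 393.3] 0.75 [ 0.2439 -0.2218  0.028 ]
level [317.5, 216.3] 0.6 [ 0.4403 -0.2489  0.028 ]
pad [313.9, 220.6] 0.84 [ 0.4368 -0.2458  0.033 ]
pad [276.0, 395.4] 0.73 [ 0.2452 -0.2223  0.033 ]
vial [275.9, 395.3] 0.71 [ 0.2483 -0.2224  0.037 ]
vial [320.5, 217.7] 0.61 [ 0.4408 -0.2516  0.037 ]
```

View pics/w1.png

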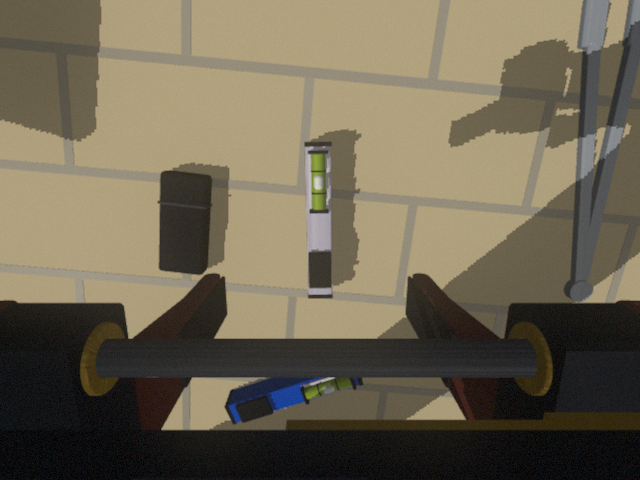

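The wrist view shows the silver level from (317,145) to (320,297), with its vial at (318,182) and pad at (320,269). The lighter case is well clear at the left, and the blue look-alike is at the bottom.

```bash
cat > a.py <<'E'
from h import *
s={'ee_pos':np.array([.43048,-.24832,.19992]),'eef_rot':np.array([-179.9926,.0059,5.0968])}
C=cam('wrist',s)
v=onz(C,(318.5,182),.037);p=onz(C,(320,269),.033);a=onz(C,(317.5,144.5),.028);b=onz(C,(320.3,296.5),.028)
print(v.round(4),p.round(4),np.linalg.norm(v-p),a.round(4),b.round(4),np.linalg.norm(a-b))
d=a-b;yaw=np.degrees(np.arctan2(d[1],d[0]));cen=(a+b)/2;print(yaw,cen)
u=d/np.linalg.norm(d); print('center from vial/pad',((v-u*.04)+(p+u*.045))/2)
E
python3 a.py
```

```text
[ 0.473  -0.2468  0.037 ] [ 0.3901 -0.2559  0.033 ] 0.08351989740298173 [ 0.5054 -0.243   0.028 ] [ 0.3596 -0.259   0.028 ] 0.14667850153543818
6.290208185810831 [ 0.4325413  -0.25099971  0.028     ]
center from vial/pad [ 0.43400799 -0.25104636  0.035     ]
```

```bash
cat >> h.py <<'E'
P=(.705,.126,-.186)   # shelf hinge x,y,yaw
def tilt_tool(tilt,tool_yaw=0.,P=P):
    R,_=shelfT(*P,tilt); return Ro.from_matrix(R@Ro.from_euler('z',tool_yaw,degrees=True).as_matrix()@np.diag([1.,-1,-1])).as_euler('xyz',degrees=True)
def sp(tilt,l,P=P):
    R,o=shelfT(*P,tilt); return R@np.array(l)+o
def st(m=''):
    s=r.get_state();print(m,round(s['time_s'],2),s['ee_pos'].round(4),s['eef_rot'].round(1),s['ft_force'].round(2),round(s['finger_gap'],4));return s
E
python3 - <<'E'
from h import *
g=np.array([.4255,-.2518,0]);o=[180,0,6.3]
r.goto(g+[0,0,.06],o)
hit=r.move_linear(g+[0,0,.005],feed=.08,f_stop=6);print(hit)
st('pre')
r.move_gripper(.012);s=st('grip')
r.move_linear(g+[0,0,.15],feed=.2);s=st('lift')
cv2.imwrite('pics/w2.png',r.get_image('wrist'))
E
```

```text
False
pre 5.88 [ 0.4255 -0.2521  0.0051] [180.    0.    6.3] [-0.8   0.13  0.12] 0.088
grip 6.88 [ 0.4255 -0.2518  0.005 ] [-180.     0.     6.3] [ 0.76 -0.38  0.47] 0.0236
lift 7.76 [ 0.425  -0.2511  0.1491] [-1.799e+02  1.000e-01  6.300e+00] [-0.53  0.74 -2.32] 0.0238
```

View pics/w2.png

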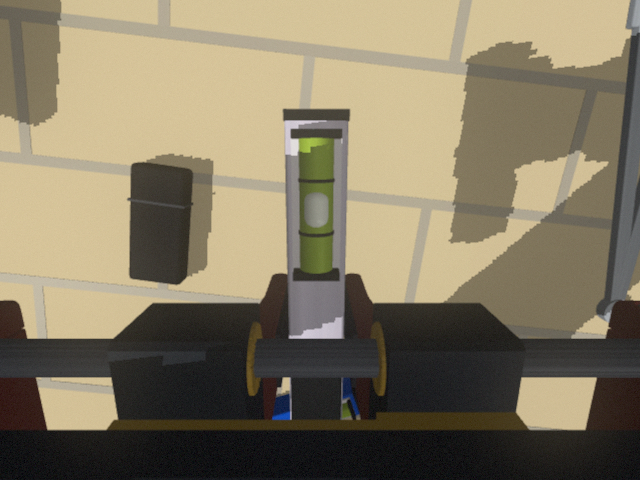

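The level is gripped squarely (gap 23.8 mm, about 2.3 N of weight), and the bubble at (316,209) is between the marks at rows 181 and 234. Now I'll place it on the shelf.

```bash
python3 - <<'E'
from h import *
o=tilt_tool(.1)
l=[-.028,-.04,0]
print(o,sp(.1,l))
r.goto(sp(.1,[*l[:2],.09]),o);s=st('hover')
cv2.imwrite('pics/w3.png',r.get_image('wrist'))
r.move_linear(sp(.1,[*l[:2],.02]),feed=.1,f_stop=5);st('a')
hit=r.move_linear(sp(.1,[*l[:2],-.006]),feed=.02,f_stop=3);s=st('down %s'%hit)
R,oo=shelfT(*P,.1);print('local',R.T@(s['ee_pos']-oo))
cv2.imwrite('pics/w4.png',r.get_image('wrist'))
cv2.imwrite('pics/sc4.png',r.get_image('scene')[200:380,200:440])
E
```

```text
[180.           5.72957795 -10.65701499] [0.55816384 0.11292887 0.0782562 ]
hover 9.26 [0.5669 0.1094 0.1678] [180.    5.7 -10.8] [-0.88 -1.1  -1.86] 0.0238
a 10.16 [0.5606 0.1124 0.0986] [-180.     5.7  -10.7] [-0.29 -0.08 -2.44] 0.0236
down True 10.97 [0.5584 0.1128 0.0824] [180.    5.8 -10.7] [ 0.49 -0.    4.62] 0.0235
local [-0.0281455  -0.04003765  0.00410632]
```

View pics/w4.png

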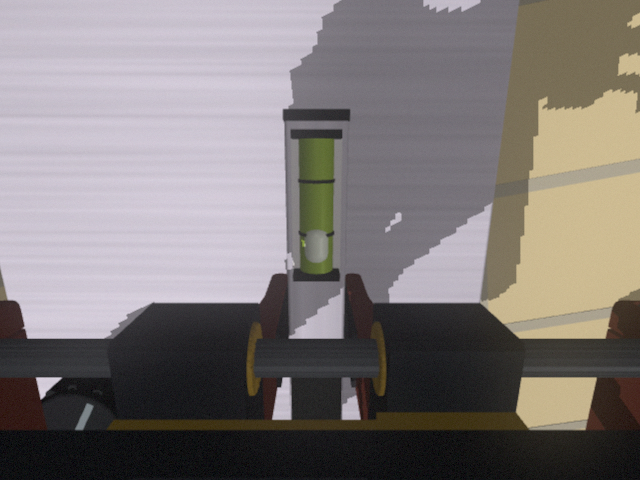

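View pics/sc4.png

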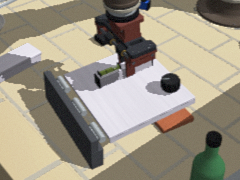

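View pics/w3.png

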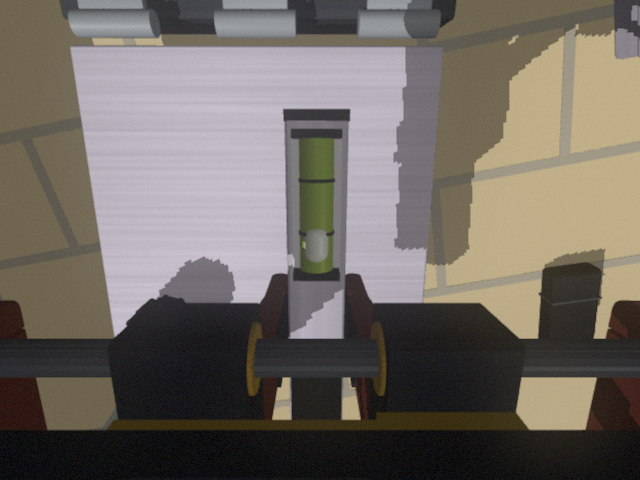

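The level is on the shelf and parallel to it. I'll release it, back off and check.

```bash
python3 - <<'E'
from h import *
r.move_gripper(.045);st('open')
r.move_linear(sp(.1,[-.028,-.04,.10]),feed=.2);s=st('up')
cv2.imwrite('pics/w5.png',r.get_image('wrist'))
E
```

```text
open 11.61 [0.5578 0.1129 0.0821] [180.    5.8 -10.7] [0.07 0.47 0.8 ] 0.0451
up 12.24 [0.5674 0.1114 0.177 ] [180.    5.9 -10.6] [-0.93 -0.14 -0.09] 0.0451
```

View pics/w5.png

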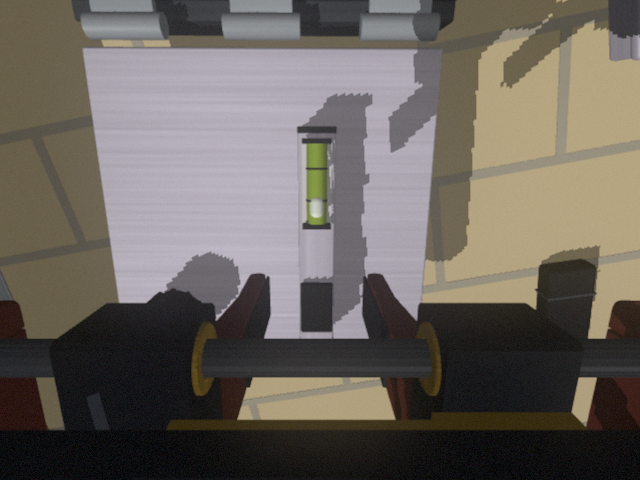

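```bash
cat >> h.py <<'E'
PADL=[-.065,-.04,.033]
def press(tag,tmin,f=8,t0=.1,n=2,y=0):
    r.move_gripper(0.0)
    pd=np.array(PADL)
    r.goto(sp(t0,pd+[0,0,.012]),tilt_tool(0,y)); st('above')
    hit=r.move_linear(sp(tmin,pd),feed=.03,f_stop=f); s=st('pressed %s'%hit)
    r.dwell(1.6); s=st('settled'); im=r.get_image('wrist'); cv2.imwrite('pics/%s.png'%tag,im)
    cv2.imwrite('pics/%s_c.png'%tag,cv2.resize(im[60:340,220:420],None,fx=2,fy=2,interpolation=2)); return s
E
python3 - <<'E'
from h import *
press('p1',-.065)
E
```

```text
above 13.47 [0.5249 0.1196 0.1262] [-1.80e+02  1.00e-01 -1.06e+01] [-0.39  0.37  0.93] 0.0004
pressed True 14.62 [0.5192 0.1202 0.0898] [-1.80e+02  1.00e-01 -1.07e+01] [-2.59 -1.21 10.38] 0.0004
settled 16.22 [0.5193 0.1202 0.0899] [-1.80e+02  1.00e-01 -1.07e+01] [-2.27 -0.67  9.72] 0.0003
```

View pics/p1.png

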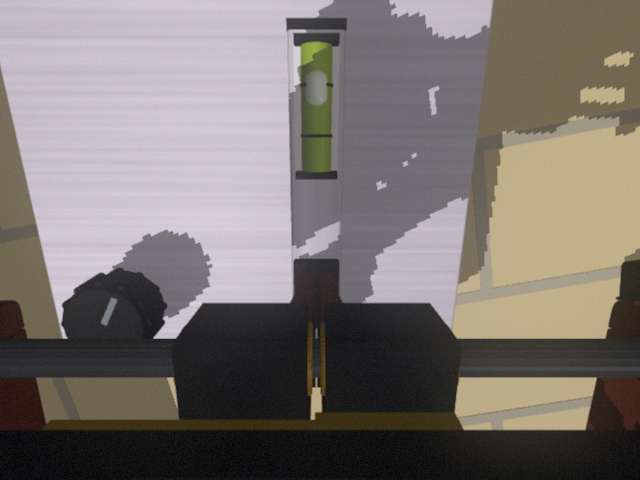

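The foot is standing on the paver. The marks are at rows 84 and 135 and the bubble centre is at about row 88, so it is +8.4 mm off. The arm height gives a tilt of −0.04 rad, which agrees. That needs about +2.6 rad clockwise. Next I'll lift off, look at the knob and check the reachable yaw span.

```bash
python3 - <<'E'
from h import *
s=r.get_state()
r.move_linear(s['ee_pos']+[0.003,0,.10],feed=.15)
k=[-.085,.07,0]
r.goto(sp(.1,[-.085+.0,.07,.13]),tilt_tool(.1));s=st('overknob')
r.move_gripper(.088)
s=st();cv2.imwrite('pics/w6.png',r.get_image('wrist'))
C=cam('wrist',s)
for d in r.boxes_of('foot_grip','wrist'): print(d, onz(C,d['at'],sp(.1,[-.085,.07,.034])[2]))
print('pred',sp(.1,[-.085,.07,.034]),proj(C,sp(.1,[-.085,.07,.034])))
for y in range(-180,181,20):
    q=r.solve_ik(sp(.1,[-.085,.07,.007]),tilt_tool(.1,y)); print(y,None if q is None else np.round(q[[0,2,4,6]]))
E
```

```text
overknob 17.62 [0.5352 0.2293 0.2119] [179.9   5.8 -10.6] [-0.42 -0.15 -0.68] 0.0004
 18.99 [0.5355 0.2291 0.2133] [180.    5.7 -10.7] [-1.14 -1.08  0.22] 0.0879
{'at': [320.5, 238.3], 'p': 0.68} [0.5320008  0.22646566 0.11777684]
{'at': [464.7, 147.0], 'p': 0.4} [0.57831982 0.11874355 0.11777684]
pred [0.52610486 0.23089217 0.11777684] [[316.08572135 246.67804335]]
-180 [ 13. -60.  36.  21.]
-160 [ 18. -71.  46.  34.]
-140 [ 18. -71.  46.  54.]
-120 [ 18. -71.  46.  74.]
-100 [ 18. -71.  46.  94.]
-80 [ -70.   71.  -53. -161.]
-60 [ -69.   67.  -49. -144.]
-40 [ -67.   63.  -46. -127.]
-20 [ -65.   58.  -43. -110.]
0 [-63.  54. -39. -93.]
20 [-60.  49. -35. -76.]
40 [-57.  44. -32. -59.]
60 [-54.  39. -29. -42.]
80 [-51.  34. -25. -25.]
100 [-48.  29. -22.  -8.]
120 [-44.  25. -19.   9.]
140 [-41.  20. -16.  27.]
160 [-38.  16. -14.  44.]
180 [ 13. -60.  36.  21.]
```

View pics/w6.png

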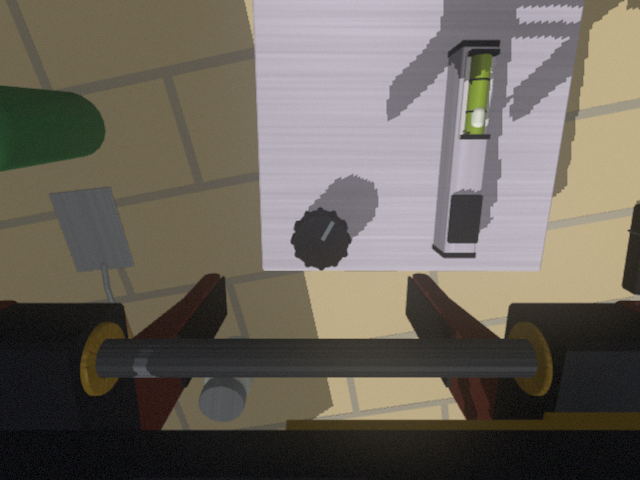

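```bash
python3 - <<'E'
from h import *
from scipy.optimize import least_squares
S,D=cam('scene'),cam('side')
L=np.array([[-.119,-.12,0],[.104,-.12,0],[.104,.12,0],[-.119,.12,0]])
ps=np.array([[341,244],[264.5,275],[310.5,339],[394.5,297.5]]);pd=np.array([[328.5,253],[253,234],[210.5,305],[291.5,329.8]])
W5=cam('wrist',{'ee_pos':np.array([.5674,.1114,.177]),'eef_rot':np.array([180,5.9,-10.6])})
W6=cam('wrist',{'ee_pos':np.array([.5355,.2291,.2133]),'eef_rot':np.array([180,5.7,-10.7])})
def fw(p):
    R,o=shelfT(*p); X=L@R.T+o; kn=(R@[-.085,.07,.035]+o)
    return np.r_[proj(W5,X[[2,1]])-[[84,48.5],[441,48.5]],proj(W6,X[[3,0]])-[[262.5,270.5],[541,271.5]],proj(W6,kn)-[[320.8,238.5]]].ravel()
def f(p):
    R,o=shelfT(*p); X=L@R.T+o; return np.r_[proj(S,X)-ps,proj(D,X)-pd].ravel()
for nm,g in (('prev',lambda p:fw(p)),):
  for p in ([.705,.126,-.186,.1],): print('at prev',fw(p).round(1))
s=least_squares(fw,[.705,.126,-.186,.1]);print(s.x.round(4),s.fun.round(1));R,o=shelfT(*s.x);print('knob',(R@[-.085,.07,.034]+o).round(4))
s=least_squares(lambda p:fw([*p,.1]),[.705,.126,-.186]);print(s.x.round(4),s.fun.round(1));R,o=shelfT(*s.x,.1);print('knob',(R@[-.085,.07,.034]+o).round(4))
E
```

```text
at prev [-9.1  2.5 -3.4  3.1 -4.5  4.4 -4.5  3.4 -4.7  8.5]
[ 0.7067  0.1212 -0.1881  0.0887] [-3.4 -2.3  3.6 -0.7  0.3  0.4 -1.2 -0.1  0.6  4.9]
knob [0.5274 0.2266 0.1156]
[ 0.7069  0.1212 -0.1893] [-3.7 -2.8  3.6 -0.8 -0.5  1.1  0.3  0.9  0.3  4.8]
knob [0.5283 0.2267 0.1178]
```

```bash
python3 - <<'E'
from h import *
print(tri([cam('scene'),cam('side')],[(413,340),(194.5,367)]))
o=tilt_tool(.1,100)
k=np.array([.5285,.2275,.1178]); ax=shelfT(*P,.1)[0][:,2]
r.goto(k+ax*.09,o);s=st('over')
cv2.imwrite('pics/w7.png',r.get_image('wrist'))
for d in r.boxes_of('foot_grip','wrist'): print(d, onz(cam('wrist',s),d['at'],.1178))
E
```

```text
[0.65037581 0.44644698 0.17920358]
over 20.45 [0.5373 0.2257 0.2073] [-174.3   -1.    89.2] [-0.04 -0.42 -0.51] 0.0878
{'at': [314.5, 241.7], 'p': 0.6} [0.52806116 0.23224823 0.1178    ]
```

View pics/w7.png

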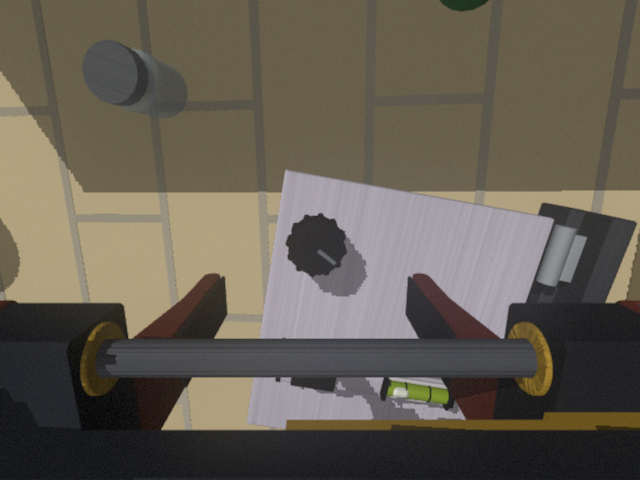

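Combining the two yaws cancels the wrist-camera bias: the knob top is at about (0.529, 0.227) (seen at (317,244) here). The bottle and jar are clear. I'll grip it and turn about 2.6 rad clockwise.

```bash
cat >> h.py <<'E'
KT=np.array([.5292,.227,.1178]); AX=shelfT(*P,.1)[0][:,2]
def kp(h): return KT+AX*(h-.034)
E
python3 - <<'E'
from h import *
o=tilt_tool(.1,105)
r.goto(kp(.05),o)
hit=r.move_linear(kp(.008),feed=.08,f_stop=5);s0=st('down %s'%hit)
if not hit:
    r.move_gripper(.03);s=st('gripped')
    cv2.imwrite('pics/w8.png',r.get_image('wrist'))
E
```

```text
down False 21.62 [0.5268 0.2274 0.0919] [-174.5   -1.5   94.3] [-0.21 -0.08  1.41] 0.0884
gripped 22.41 [0.526  0.2275 0.0919] [-174.4   -1.5   94.3] [-2.9   0.07  1.79] 0.0416
```

View pics/w8.png

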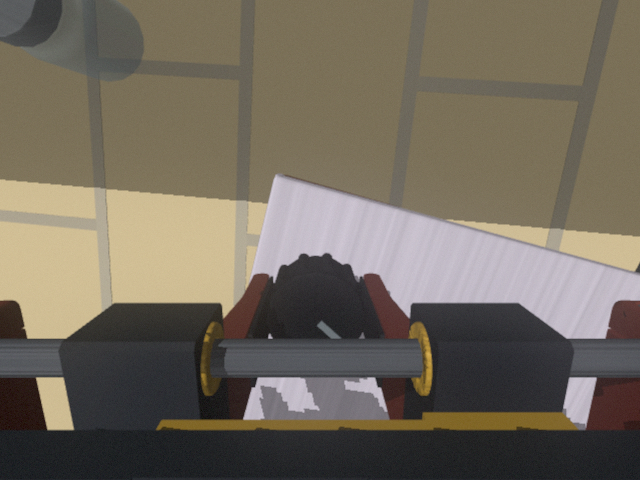

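```bash
python3 - <<'E'
from h import *
p=kp(.008)
for y in np.arange(105-18.6,105-150,-18.6):
    r.goto(p,tilt_tool(.1,y)); s=r.get_state(); print(round(y),round(s['time_s'],2),s['ee_pos'].round(4),s['ft_force'].round(1),s['ft_torque'].round(2),round(s['finger_gap'],4))
cv2.imwrite('pics/w9.png',r.get_image('wrist'))
E
```

```text
86 22.82 [0.5261 0.2274 0.0917] [-4.5 -1.8  1.8] [-0.26  0.79 -0.07] 0.0412
68 23.19 [0.5261 0.2274 0.0917] [-5.6 -0.3  1.8] [-0.33  1.06 -0.  ] 0.0417
49 23.56 [0.5261 0.2274 0.0917] [-5.8 -0.6  2.5] [-0.22  1.18 -0.1 ] 0.0415
31 23.93 [0.5261 0.2274 0.0916] [-5.4 -0.5  3.1] [-0.25  1.14 -0.07] 0.0418
12 24.29 [0.526  0.2275 0.0915] [-5.2 -1.5  2.1] [-0.12  1.24 -0.05] 0.0417
-7 24.66 [0.526  0.2274 0.0915] [-5.2 -0.7  2. ] [-0.03  1.19 -0.06] 0.0417
-25 25.02 [0.526  0.2274 0.0914] [-5.5  0.   1.9] [-0.    1.18 -0.04] 0.0411
-44 25.39 [0.5259 0.2274 0.0913] [-5.6 -0.1  2.8] [ 0.12  1.27 -0.08] 0.0415
```

View pics/w9.png

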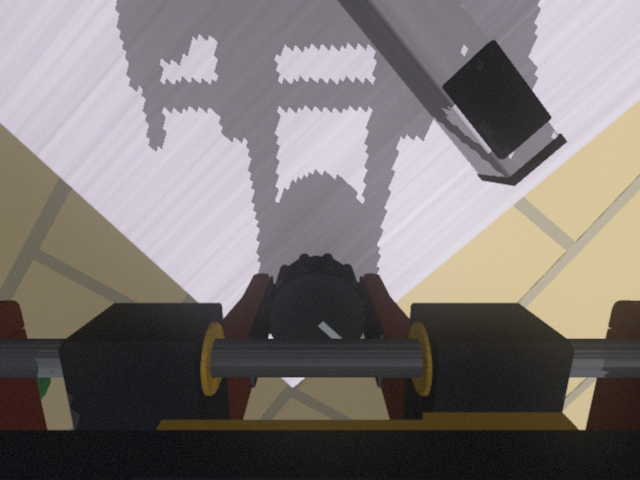

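The pointer kept its place relative to the jaws, so the knob turned the full 149°. I'll release it and press again.

```bash
python3 - <<'E'
from h import *
r.move_gripper(.075)
r.move_linear(kp(.10),feed=.2)
r.goto(sp(.1,[-.065,-.04,.12]),tilt_tool(0)); 
press('p2',-.04)
E
```

```text
above 29.1 [0.5263 0.1184 0.127 ] [179.9   0.  -10.7] [0.29 0.1  0.8 ] 0.0003
pressed True 30.04 [0.5205 0.1202 0.0972] [-1.80e+02  1.00e-01 -1.07e+01] [-2.51 -0.49  9.44] 0.0005
settled 31.64 [0.5205 0.1201 0.0972] [-180.     0.   -10.6] [-0.99  0.02  9.53] 0.0001
```

View pics/p2.png

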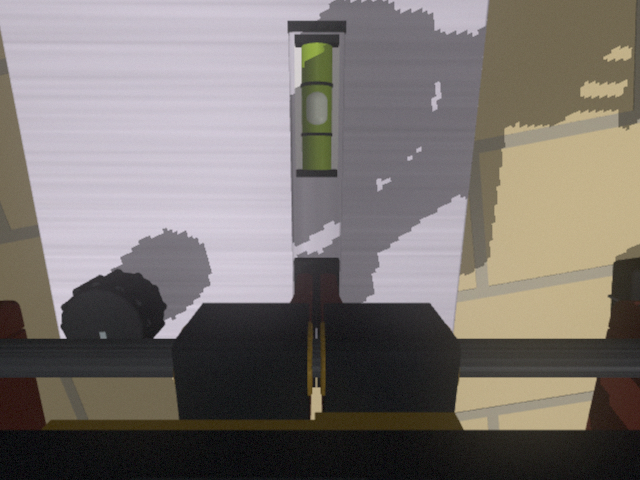

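View pics/p2_c.png

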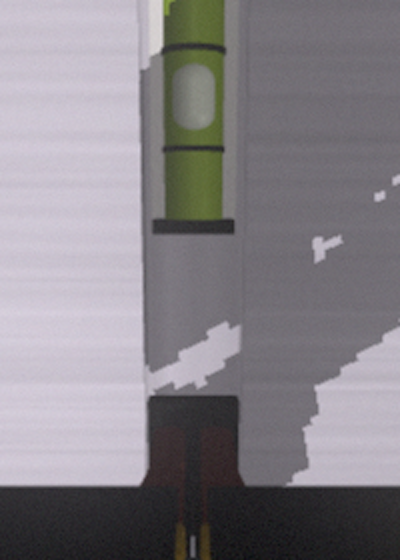

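The bubble spans crop rows 64–131 and the marks are at 48 and 149, so it is centred within about 0.3 mm while pressed with 9.5 N. I'll do one last check of the foot and the bystanders, then hand in.

```bash
python3 - <<'E'
from h import *
a=r.get_image('scene')
w=r.get_image('wrist')[60:220,240:400]; st()
out=np.hstack([cv2.resize(a[180:400,180:480],None,fx=1.8,fy=1.8),cv2.resize(w,(240,396))[:396]]); cv2.imwrite('pics/f.png',out)
E
```

```text
31.79 [0.5205 0.1201 0.0972] [-1.80e+02  1.00e-01 -1.06e+01] [-2.6  -0.02  9.31] 0.0003
```

View pics/f.png

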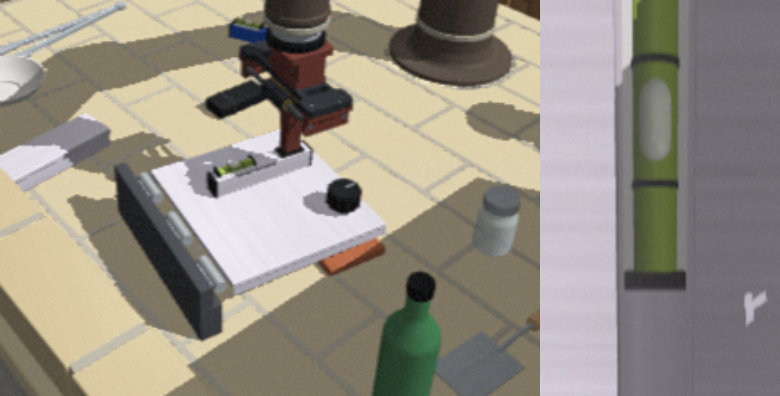

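The shelf is level and down over the paver, the bubble is still centred, and the bystanders look undisturbed.

```bash
python3 -c "
from cell import r
print(r.finish_job())"
```

```text
the job is handed in; nothing more can be done
None
```

I laid the silver level front to back on the shelf, vial end towards the hinge, and handed the job in at about 32 s with the arm still pressing on the thumb pad. The first press showed the bubble about 8.4 mm off towards the hinge. I gripped the knob, turned it 149° clockwise in one go, and pressed again.

**Last checks:**
- **Bubble:** it sits midway between the marks, within about 0.3 mm.
- **Press:** a steady push of about 9.4 N down on the pad. The shelf needs about 3 N to come down, and the pad height (97.2 mm) matches a level shelf.
- **Foot on the paver:** I judged this from the push force and the two different stopping heights. The foot itself was hidden in the pictures.
- **Other things:** those I could see in the last picture (blue level, lighter case, skewer tin, jar, bottle, dish, spatula, tongs) looked undisturbed.

**Disagreement:** the wrist camera and the fixed cameras differed by 4–6 mm on the knob's position. I settled it by viewing the knob from two wrist angles, and the knob then turned with no slip.

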